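# Put the furnace-bench vessels back on their own stands

### The job

The four things on this furnace bench all stand on the wrong stands: swap them round so that the brass calibration weight stands in the middle of the balance pan, the long white combustion boat lies lengthwise on the middle of the buff fire brick, the white open crucible stands in the middle of the finned aluminium cooling block, and the amber jar in the middle of the perforated round desiccator plate. The round cork mat is free for parking a thing on the way. Keep everything upright, let go of everything at the end, and leave the stoppered flask alone.

Things in the scene. Friction and masses are not known exactly. Their poses are not given: they have to be found in the camera images.
- weight: Loose brass calibration weight, about 450 g: upright cylinder 38 mm in diameter and 43 mm high, with a narrower knob (25 mm diameter) on top, 64 mm high in all. Origin at the centre of its underside, z up. Starts on the cooling block or the desiccator plate.
- boat: Loose white porcelain combustion boat, about 60 g: open rectangular trough, 90 mm long (its x), 26 mm wide (its y), 20 mm high, walls 4 mm, with a small thin wire-like loop that sticks out 15 mm at its +x end. Origin at the centre of the trough's underside, z up. Starts on the cooling block or the desiccator plate.
- crucible: Loose white porcelain crucible, about 70 g: open straight-sided round cup 44 mm in diameter and 55 mm high, wall 3 mm. Origin at the centre of its underside, z up. Starts on the balance or the fire brick.
- jar: Loose closed amber glass jar with a white cap, about 120 g: upright, 52 mm in diameter, 62 mm high. Origin at the centre of its underside, z up. Starts on the balance or the fire brick.
- balance: Compact balance: dark grey case 140 x 110 mm, 22 mm high, with a round steel pan 96 mm in diameter; the case reaches 85 mm from the pan's centre on the -x side, where the small display is, and 55 mm on the others. The pan does not move. Fixed. Its top, where a thing stands, is flat and 30 mm above the bench; origin on the bench under the middle of that top, z up.
- cooling_block: Square dark anodised aluminium cooling block, 100 x 100 mm, with parallel upright fins (along its x) whose upper edges act as one flat top. Fixed. Its top, where a thing stands, is flat and 30 mm above the bench; origin on the bench under the middle of that top, z up.
- desiccator_plate: Round grey stoneware desiccator plate, 110 mm in diameter, with rings of small dark holes in its top. Fixed. Its top, where a thing stands, is flat and 30 mm above the bench; origin on the bench under the middle of that top, z up.
- fire_brick: Oblong buff fire brick, 125 mm long (its x) by 70 mm wide (its y). Fixed. Its top, where a thing stands, is flat and 30 mm above the bench; origin on the bench under the middle of that top, z up.
- cork_mat: Round cork mat, 110 mm in diameter, 6 mm thick, empty at the start: the free spot. Fixed. Origin on the bench under its centre, z up.
- flask: Bystander: loose green glass conical flask with a black stopper, 72 mm in diameter at the foot, 106 mm high. Origin at the centre of its underside. To be left alone.
Things that resemble listed ones, but are neither listed nor needed, are in the scene too. Leave any black or pink look-alike of the jar alone.

How it is judged:
At the end, for the whole second after the job is handed in: The weight, boat, crucible and jar each stand at rest, upright and released, on the balance pan, fire brick, cooling block and desiccator plate respectively, within 15 mm of its middle; the boat lies along the brick's length within 15 degrees, either way round (horizontal distance between weight and balance below 0.015 m and height (world z) of weight between 0.025 and 0.036 m and angle between each of weight, boat, crucible, jar's own z axis and vertical below 0.12 rad and linear speed of each of weight, boat, crucible, jar below 0.02 m/s and horizontal distance between boat and fire_brick below 0.015 m and height (world z) of boat between 0.025 and 0.036 m and horizontal distance between crucible and cooling_block below 0.015 m and height (world z) of crucible between 0.025 and 0.036 m and horizontal distance between jar and desiccator_plate below 0.015 m and height (world z) of jar between 0.025 and 0.036 m and angle between the x axis of boat and the x axis of fire_brick, either way round below 0.26 rad); the robot touches nothing.
It fails at once if one of the four things or the flask is tipped by more than 35 degrees (angle between any of weight, boat, crucible, jar, flask's own z axis and vertical above 0.61 rad).
It fails at once if the flask is pushed more than 30 mm from where it stood (distance of flask from where it was at the start of the episode above 0.03 m).
It also fails if it takes over 136 s, if anything falls off the work surface, if the arm or the gripper's body presses on something with over 40 N, if the wrist force passes 120 N, or if a joint passes its speed limit or range.

### The arm

A 7-joint arm with a two-finger parallel gripper is mounted at the origin on the work surface. World frame = base frame: x ahead of the robot, y to its left, z up, the work surface at z = 0. Lengths are in m, angles in rad, forces in N, time in s.
With the tool pointing down it reaches from about 0.4 to 0.85 m from the base axis. Payload 4.5 kg.
Tool frame: the origin (TCP) lies on the centre line of the jaws, within the pads' length; the fingertips stand 14 mm ahead of it and the grasp point (between the pads) lies 5 mm behind it (r.tcp_to_tips is the z of the fingertips in the tool frame, in m); z points along the fingers, y is the direction in which the jaws open and shut (so a half turn about z gives the same grasp; the last joint's range is limited). The gripper opens to 88 mm and grips with 3 to 60 N. Pads are 18 mm wide; open, the fingers measure 123 mm over their backs; the gripper's body (75 mm by 187 mm) begins 45 mm behind the grasp point.
Start: joints at [1.358, 0.689, -0.195, 1.565, 0.157, 0.902, -0.215], TCP at [0.153, -0.606, 0.253] pointing down, gripper open.
Joint ranges: [-3.01, 3.01], [-0.46, 2.08], [-1.47, 1.51], [0.13, 2.56], [-1, 4.14], [0.04, 2.09], [-2.66, 2.66]. Speed limits (rad/s): [2.57, 2.57, 3.14, 3.14, 3.14, 3.14, 3.14].

### API

Orientations are given as a unit quaternion [x, y, z, w].
In Python, from plant import r, viewer gives the robot as it stands.
- The arm moves only by the shell command python3 -m inch 'ROWS' [FORCE]. ROWS is JSON, a list of rows, each a list of 3 entries, a list of its own where there are three numbers: the closure, from 0 (fully open) to 1 (shut), then the shift along the tool's x, y, z in cm, then the turn about the tool's z in degrees. In form: [[fingers, [x, y, z], yaw], ...]. A call has 1 to 20 rows; each row is the pose to reach, as a shift and turn from the pose commanded when the call began, along the tool's axes at that moment; what a row does not reach only later rows make up. A row lasts 1/10 s, in which the tool goes at most 50 mm and 8.59 degrees, less where a joint would pass 70% of its speed; a pose out of reach is approached as far as the arm can. A call with a gripper value outside its range is refused whole. The fingers move at their own pace and stop on an object; FORCE is the grip in N (left out, the last holds). Time passes only in rows, so rows that repeat a pose let the fingers close. It gives the time, the measured TCP pose, the force and the opening at its end, in the units of the state.
- r.get_state(): the state, without advancing time (a new reading comes with each control period).
- viewer.snapshot(name): name is "scene" or "top" or "wrist"; returns the picture (400x640x3 uint8, red, green, blue); there is no depth.
- viewer.camera_params(name): a dict with "intrinsics" (3x3 intrinsics, pixels), "world_to_cam" (4x4, takes a point from world to camera coordinates). Camera axes: x right, y up, looking along -z (the intrinsics and any distortion apply to the point x, -y, -z); pixel columns grow to the right and rows downward; lengths in m; the calibration is good to about 2 mm. The wrist camera is an equidistant fisheye: a pixel r from the principal point sees the ray r / f radians off the axis. A picture is of the moment at which its call begins: read the wrist's pose just before it. camera_params takes no time and is no camera call; for the wrist camera it gives the pose at the moment of the call.
- r.finish_job(): hands the job in, once; it reports no verdict.
Trained networks look in the newest picture that a camera, given by its name, has taken for a name from the list of things; names that differ only in an ending like _2 or _b are one class to them, and where a whole thing is asked for, a point or a joint stands for the part that bears it (a point fixed in the world has none). Each returns a list of dicts, best first, with "p" (0 to 1); they miss things now and then, are a little off and sometimes report something else, mostly with a low value. They report only what shows in the picture. A call takes as long as a camera call. They do not tell look-alikes from the thing itself.
- viewer.outline_of(camera, name): "pixels" (400x640 bool, what is visible of it) and "bbox" ([left, top, width, height] in pixels, round what is visible of it).
The state is a dict: "clock": time; "q": joint angles; "qd": joint speeds; "joint_torque": joint torques, N m; "tool_pos": TCP position; "eef_rot": TCP orientation; "contact_force": force on the tool from outside, world axes, zero at the start; "moment": the same for the moment, N m; "opening": opening from 0.0 (shut) to 1.0 (fully open).
Only numpy, scipy, OpenCV 4.12 (cv2) and the standard library are available. Lean on these libraries where they do the work, as an engineer would, in place of code of your own. Each camera call takes 0.05 s, during which the arm holds its last target.

## Working session

There is one attempt and no reset: what is moved stays moved. The work goes in short steps, Python scripts to look and compute and a shell command to move; the robot and the scene stay as the last step left them, time stands still between calls to the robot, and variables do not carry over. Pictures are saved under pics/ and viewed, and the job is handed in when it is done.

```bash
ls; mkdir -p pics; python3 - <<'E'
from plant import r, viewer
import cv2
print(r.get_state(), r.tcp_to_tips)
for n in ["scene","top","wrist"]:
    im=viewer.snapshot(n); cv2.imwrite(f"pics/{n}0.png",im[:,:,::-1])
    p=viewer.camera_params(n); print(n,p)
E
```

```text
pics
{'clock': 0.0, 'q': array([ 1.35780184,  0.68996583, -0.19455655,  1.56635219,  0.15734756,
        0.90246731, -0.2150956 ]), 'qd': array([ 0.00113353, -0.00058388,  0.00091743,  0.00033536,  0.00048772,
        0.00062513, -0.00046012]), 'joint_torque': array([-3.44852915e-04, -5.27568591e+01, -1.26688879e+00, -1.53428364e+01,
       -5.26182528e-02,  6.56995355e-03,  1.77245902e-04]), 'tool_pos': array([ 0.15250538, -0.60548948,  0.25192024]), 'eef_rot': array([ 9.92386450e-01,  1.23159777e-01, -1.78595174e-04, -8.78586009e-04]), 'contact_force': array([ 0.47596169, -0.46040209, -0.61283185]), 'moment': array([ 0.01636577, -0.01278878,  0.01918255]), 'opening': 0.99752532535218} 0.014
scene {'intrinsics': array([[367.12485776,   0.        , 321.81145721],
       [  0.        , 367.12485776, 195.77449734],
       [  0.        ,   0.        ,   1.        ]]), 'world_to_cam': array([[ 0.64183568,  0.76680644, -0.00740568, -0.40495893],
       [-0.52977845,  0.45037832,  0.71867528,  0.24648738],
       [ 0.55442019, -0.45734807,  0.6953064 , -1.36925396],
       [ 0.        ,  0
[... 309 characters left out ...]
4,  0.01813031,  0.14190632, -0.58289526],
       [-0.14210951,  0.01045212,  0.98979576, -0.96076764],
       [ 0.        ,  0.        ,  0.        ,  1.        ]])}
wrist {'intrinsics': array([[309.70691629,   0.        , 319.01307004],
       [  0.        , 309.70691629, 203.31614634],
       [  0.        ,   0.        ,   1.        ]]), 'world_to_cam': array([[ 2.45311108e-01, -9.69444386e-01,  2.06977419e-04,
        -6.24822367e-01],
       [ 9.23191458e-01,  2.33541958e-01, -3.05246926e-01,
         4.34700633e-02],
       [ 2.95871581e-01,  7.50715414e-02,  9.52273212e-01,
        -3.90167801e-01],
       [ 0.00000000e+00,  0.00000000e+00,  0.00000000e+00,
         1.00000000e+00]])}
```

View pics/top0.png

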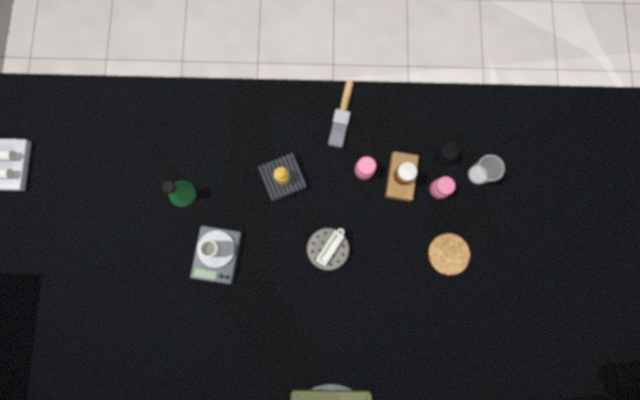

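View pics/scene0.png

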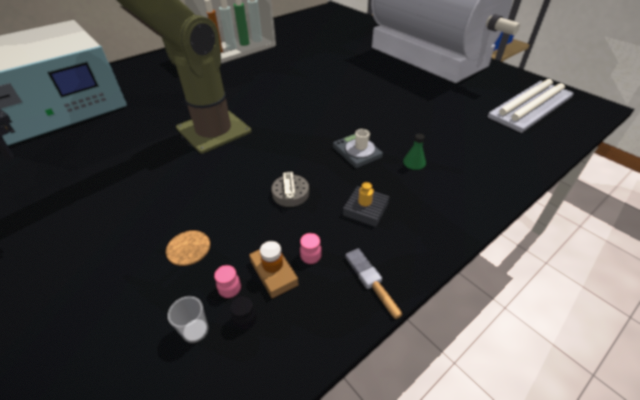

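View pics/wrist0.png

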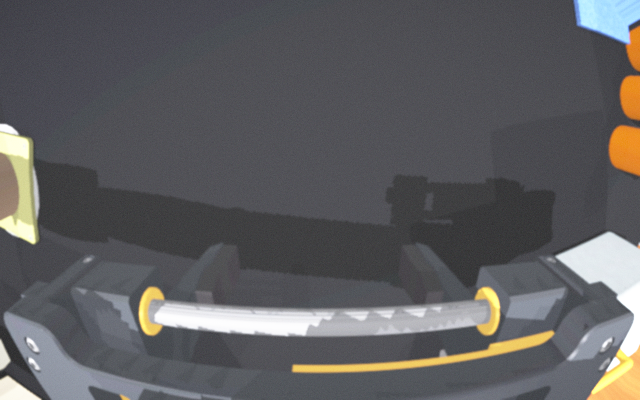

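```bash
cat > h.py <<'E'
import numpy as np, cv2, json
from scipy.optimize import minimize
from plant import r, viewer
def cyl(R,z0,z1):
    a=np.linspace(0,2*np.pi,40,endpoint=False)
    return np.array([[R*np.cos(t),R*np.sin(t),z] for t in a for z in (z0,z1)])
def box(x0,x1,y0,y1,z0,z1):
    return np.array([[x,y,z] for x in (x0,x1) for y in (y0,y1) for z in (z0,z1)],float)
M={'weight':[cyl(.019,0,.043),cyl(.0125,.043,.064)],
'boat':[box(-.045,.045,-.013,.013,0,.02)],
'crucible':[cyl(.022,0,.055)],'jar':[cyl(.026,0,.062)],
'balance':[box(-.085,.055,-.055,.055,0,.022),cyl(.048,.022,.03)],
'cooling_block':[box(-.05,.05,-.05,.05,0,.03)],'desiccator_plate':[cyl(.055,0,.03)],
'fire_brick':[box(-.0625,.0625,-.035,.035,0,.03)],'cork_mat':[cyl(.055,0,.006)],
'flask':[cyl(.036,0,.01),cyl(.012,.08,.106)]}
STANDS=['balance','cooling_block','desiccator_plate','fire_brick','cork_mat']
def proj(cam,P,prm):
    K=prm['intrinsics'];T=prm['world_to_cam']
    c=P@T[:3,:3].T+T[:3,3]; c=c*[1,-1,-1]
    if cam=='wrist':
        rr=np.hypot(c[:,0],c[:,1]);th=np.arctan2(rr,c[:,2]);s=th/np.maximum(rr,1e-9)
        return np.c_[c[:,0]*s*K[0,0]+K[0,2],c[:,1]*s*K[1,1]+K[1,2]]
    return np.c_[c[:,0]/c[:,2]*K[0,0]+K[0,2],c[:,1]/c[:,2]*K[1,1]+K[1,2]]
def pose(P,x,y,yaw,z=0):
    c,s=np.cos(yaw),np.sin(yaw)
    return np.c_[c*P[:,0]-s*P[:,1]+x,s*P[:,0]+c*P[:,1]+y,P[:,2]+z]
def unproj(cam,uv,z,prm):
    K=prm['intrinsics'];T=prm['world_to_cam']
    d=np.array([(uv[0]-K[0,2])/K[0,0],(uv[1]-K[1,2])/K[1,1]])
    if cam=='wrist':
        th=np.hypot(*d);v=np.array([d[0]/th*np.sin(th),d[1]/th*np.sin(th),np.cos(th)])
    else: v=np.array([d[0],d[1],1.])
    v=T[:3,:3].T@(v*[1,-1,-1]);o=-T[:3,:3].T@T[:3,3]
    return (o+v*(z-o[2])/v[2])[:2]
S=4
def mask(cam,name,x,y,yaw,z,prm):
    m=np.zeros((400*S,640*S),np.uint8)
    for P in M[name]:
        uv=proj(cam,pose(P,x,y,yaw,z),prm)
        cv2.fillConvexPoly(m,cv2.convexHull(((uv+.5)*S).astype(np.int32)),1)
    return m>0
def fit(name,obs,z,x0,yaws):
    """obs: list (cam,prm,boolmask)"""
    big=[]
    for cam,prm,mk in obs:
        m=mk.astype(np.uint8)
        cs,_=cv2.findContours(m,cv2.RETR_EXTERNAL,cv2.CHAIN_APPROX_SIMPLE)
        if name in STANDS:
            h=cv2.convexHull(np.vstack(cs)); cv2.fillConvexPoly(m,h,1)
        big.append(cv2.resize(m,None,fx=S,fy=S,interpolation=cv2.INTER_NEAREST)>0)
    def cost(p,ya=None):
        yw=p[2]/50 if len(p)>2 else 0
        c=0
        for (cam,prm,_),b in zip(obs,big):
            m=mask(cam,name,p[0]/1000,p[1]/1000,yw,z,prm)
            c+=1-(m&b).sum()/max((m|b).sum(),1)
        return c/len(obs)
    best=None
    for yw in (yaws if yaws else [None]):
        p0=[x0[0]*1000,x0[1]*1000]+([yw*50] if yaws else [])
        sim=np.array([p0]+[[v+(12 if i==j else 0) for j,v in enumerate(p0)] for i in range(len(p0))])
        s=minimize(cost,p0,method='Nelder-Mead',options=dict(initial_simplex=sim,xatol=.2,fatol=1e-4))
        if best is None or s.fun<best.fun: best=s
    p=best.x
    return p[0]/1000,p[1]/1000,(p[2]/50 if len(p)>2 else 0),1-best.fun
E
cat > m0.py <<'E'
from h import *
ROUND=['weight','crucible','jar','desiccator_plate','cork_mat','flask']
prm={c:viewer.camera_params(c) for c in('top','scene')}
for c in prm: viewer.snapshot(c)
det={}
for n in M:
    for c in prm:
        ds=viewer.outline_of(c,n)
        print(n,c,[(round(d['p'],2),d['bbox']) for d in ds][:4])
        det[n,c]=ds
import pickle;pickle.dump((prm,det),open('det0.pkl','wb'))
print(r.get_state()['clock'])
E
python3 m0.py
```

```text
weight top [(0.71, [273.8, 164.2, 15.2, 20.6])]
weight scene [(0.85, [357.0, 186.7, 14.4, 19.3]), (0.75, [356.1, 129.5, 12.7, 22.7])]
boat top [(0.62, [315.0, 231.5, 28.2, 29.9])]
boat scene [(0.73, [283.9, 173.2, 8.7, 24.4])]
crucible top [(0.75, [200.5, 241.0, 20.2, 15.7])]
crucible scene [(0.6, [355.1, 129.0, 15.4, 21.7])]
jar top [(0.93, [392.9, 162.4, 22.5, 20.7]), (0.85, [431.3, 176.1, 23.4, 23.1]), (0.74, [436.5, 141.4, 21.4, 25.2]), (0.63, [352.3, 159.7, 22.8, 19.4])]
jar scene [(0.93, [300.8, 234.2, 15.9, 26.2]), (0.65, [216.0, 265.3, 27.4, 29.7]), (0.61, [258.1, 240.6, 23.5, 33.1]), (0.59, [232.6, 297.4, 24.9, 33.0])]
balance top [(0.91, [191.0, 224.9, 50.4, 61.6])]
balance scene [(0.71, [335.1, 133.3, 46.1, 34.7]), (0.18, [342.3, 186.2, 45.8, 40.0])]
cooling_block top [(0.76, [256.6, 154.9, 51.5, 45.5])]
cooling_block scene [(0.96, [341.6, 190.3, 47.1, 38.1])]
desiccator_plate top []
desiccator_plate scene [(0.96, [274.3, 172.3, 33.0, 34.3]), (0.67, [341.0, 187.1, 46.7, 38.4])]
fire_brick top [(0.94, [383.4, 153.0, 34.1, 47.9])]
fire_brick scene [(0.62, [246.9, 247.2, 50.3, 47.6])]
cork_mat top [(0.97, [428.1, 234.5, 42.6, 38.8]), (0.54, [203.6, 243.6, 19.1, 15.1])]
cork_mat scene [(0.73, [167.2, 229.7, 37.6, 35.5]), (0.38, [275.8, 169.5, 29.8, 36.2])]
flask top [(0.94, [166.1, 182.4, 31.6, 27.1])]
flask scene [(0.66, [403.1, 137.3, 22.7, 29.8]), (0.54, [272.2, 174.2, 33.7, 29.2])]
1.25
```

```bash
cat > f0.py <<'E'
from h import *
import pickle
prm,det=pickle.load(open('det0.pkl','rb'))
viewer.snapshot('top')
if not det['desiccator_plate','top']:
    det['desiccator_plate','top']=[d for d in viewer.outline_of('top','desiccator_plate') if abs(d['bbox'][0]-306)<8]
    print(len(det['desiccator_plate','top']))
idx={('jar','scene'):2}
pr={}
yw={'boat':[0,.8,1.6,2.4],'balance':[-3,-1.5,-.15,1.5,.15],'cooling_block':[-.4,.3,.8],'fire_brick':[0,.8,1.6,2.4]}
for n in M:
    z=.03 if n in('weight','boat','crucible','jar') else 0
    obs={c:(c,prm[c],det[n,c][idx.get((n,c),0)]['pixels']) for c in prm if det[n,c]}
    c0='top' if 'top' in obs else 'scene'
    ys,xs=np.nonzero(obs[c0][2]); x0=unproj(c0,(xs.mean(),ys.mean()),z+.02,prm[c0])
    for k in (['top'],['scene'],['top','scene']):
        o=[obs[c] for c in k if c in obs]
        if len(o)<len(k): continue
        f=fit(n,o,z,x0,yw.get(n)); print(n,k,np.round(f,4))
    pr[n]=f
pickle.dump(pr,open('pose0.pkl','wb'))
im=cv2.resize(cv2.imread('pics/top0.png')[130:290,160:480],None,fx=2.5,fy=2.5,interpolation=cv2.INTER_CUBIC)
for n in M:
    z=.03 if n in('weight','boat','crucible','jar') else 0
    for P in M[n]:
        uv=proj('top',pose(P,*pr[n][:3],z),prm['top'])
        h=cv2.convexHull(((uv+.5-[160,130])*2.5).astype(np.int32)); cv2.polylines(im,[h],True,(0,255,255) if z else (255,0,255),1)
cv2.imwrite('pics/fit_top.png',im)
im=cv2.resize(cv2.imread('pics/scene0.png')[110:310,150:450],None,fx=2.6,fy=2.6,interpolation=cv2.INTER_CUBIC)
for n in M:
    z=.03 if n in('weight','boat','crucible','jar') else 0
    for P in M[n]:
        uv=proj('scene',pose(P,*pr[n][:3],z),prm['scene'])
        h=cv2.convexHull(((uv+.5-[150,110])*2.6).astype(np.int32)); cv2.polylines(im,[h],True,(0,255,255) if z else (255,0,255),1)
cv2.imwrite('pics/fit_scene.png',im)
E
python3 f0.py
```

```text
1
weight ['top'] [0.6526 0.1388 0.     0.9356]
weight ['scene'] [0.6535 0.1397 0.     0.9212]
weight ['top', 'scene'] [0.6533 0.1395 0.     0.9247]
boat ['top'] [0.4658 0.0086 2.5504 0.8213]
boat ['scene'] [ 0.4644  0.0103 -0.5662  0.9221]
boat ['top', 'scene'] [ 0.4648  0.0105 -0.5695  0.868 ]
crucible ['top'] [0.46   0.3145 0.     0.8181]
crucible ['scene'] [0.4553 0.3183 0.     0.9303]
crucible ['top', 'scene'] [0.4589 0.315  0.     0.8534]
jar ['top'] [ 0.6633 -0.1856  0.      0.8236]
jar ['scene'] [ 0.6638 -0.1856  0.      0.8957]
jar ['top', 'scene'] [ 0.6637 -0.1857  0.      0.859 ]
balance ['top'] [ 0.4591  0.3088 -0.1314  0.9648]
balance ['scene'] [ 0.4594  0.3105 -0.1502  0.9178]
balance ['top', 'scene'] [ 0.459   0.3093 -0.1258  0.9382]
cooling_block ['top'] [0.6568 0.141  0.413  0.9591]
cooling_block ['scene'] [0.6576 0.1408 0.3958 0.9521]
cooling_block ['top', 'scene'] [0.6571 0.1408 0.4075 0.9527]
desiccator_plate ['top'] [0.4636 0.0139 0.     0.9625]
desiccator_plate ['scene'] [0.4646 0.0145 0.     0.9672]
desiccator_plate ['top', 'scene'] [0.4642 0.0144 0.     0.9625]
fire_brick ['top'] [ 0.6669 -0.189  -0.1622  0.9637]
fire_brick ['scene'] [ 0.6657 -0.1882 -0.1382  0.8537]
fire_brick ['top', 'scene'] [ 0.6668 -0.1886 -0.1578  0.9063]
cork_mat ['top'] [ 0.456  -0.3176  0.      0.9691]
cork_mat ['scene'] [ 0.4555 -0.3164  0.      0.973 ]
cork_mat ['top', 'scene'] [ 0.456  -0.3169  0.      0.9674]
flask ['top'] [0.6103 0.4176 0.     0.9265]
flask ['scene'] [0.606  0.4194 0.     0.726 ]
flask ['top', 'scene'] [0.6093 0.4174 0.     0.8103]
```

View pics/fit_top.png

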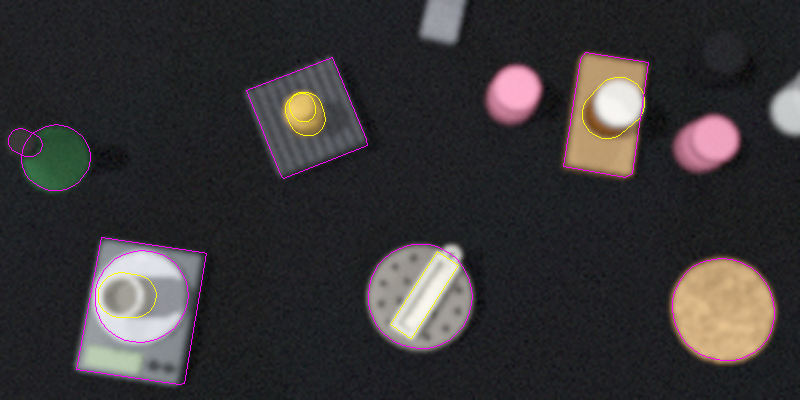

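View pics/fit_scene.png

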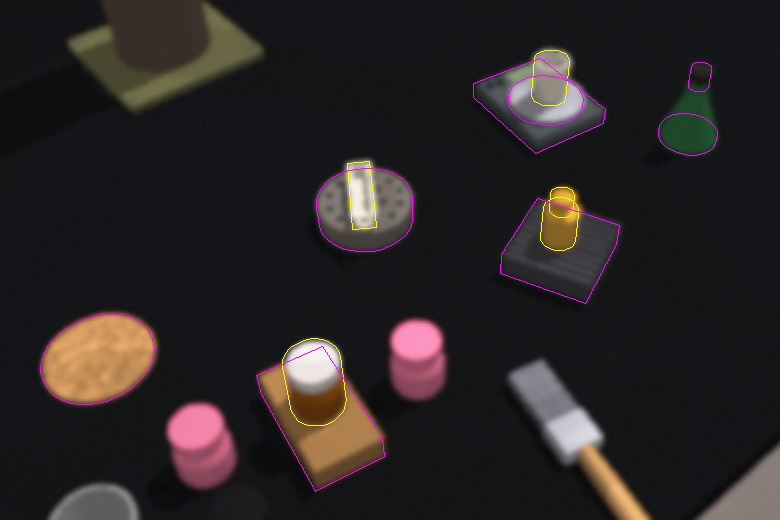

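```bash
cat > go.py <<'E'
# usage: go.py x y z [psi_deg|-]  -> shift (cm) and turn (deg) from present measured pose
import sys,numpy as np
from h import r
from scipy.spatial.transform import Rotation as Rn
s=r.get_state();p=s['tool_pos'];R=Rn.from_quat(s['eef_rot']).as_matrix()
psi=np.arctan2(R[1,0],R[0,0])
def show(x,y,z,a):
    d=R.T@(np.array([x,y,z])-p)*100
    if a in('-',None): t=0
    else:
        nat=np.arctan2(y,x)+np.pi/2
        c=[np.radians(float(a))+k*np.pi for k in range(-3,4)]
        g=min(c,key=lambda v:abs(v-nat)); t=-np.degrees(g-(psi if abs(psi-g)<3.3 else psi+2*np.pi*np.sign(g-psi)))
    print('to',x,y,z,'shift',np.round(d,2).tolist(),'turn',round(t,1))
print('t',round(s['clock'],2),'pos',np.round(p,4),'psi',round(np.degrees(psi),1),'z-axis',np.round(R[:,2],3),'open',round(s['opening'],3),'q7',round(s['q'][6],2),'F',np.round(s['contact_force'],1))
a=sys.argv[1:]
for i in range(0,len(a)-3,4): show(float(a[i]),float(a[i+1]),float(a[i+2]),a[i+3])
E
cat > w.py <<'E'
import sys,cv2
from plant import viewer
n,c=sys.argv[1],(sys.argv[2] if len(sys.argv)>2 else 'wrist')
cv2.imwrite(f'pics/{n}.png',viewer.snapshot(c)[:,:,::-1])
E
python3 go.py .664 -.186 .2 81 .664 -.186 .056 81; python3 - <<'E'
import pickle;from h import *
prm,det=pickle.load(open('det0.pkl','rb'))
for u in [(365,173),(440,191)]: print(unproj('top',u,.0,prm['top']))
E
```

```text
t 1.35 pos [ 0.1527 -0.6061  0.2527] psi 14.1 z-axis [ 0. -0. -1.] open 1.003 q7 -0.22 F [ 0.   0.5 -0.9]
to 0.664 -0.186 0.2 shift [59.84, -28.24, 5.27] turn -66.9
to 0.664 -0.186 0.056 shift [59.84, -28.24, 19.67] turn -66.9
[ 0.67556719 -0.08860849]
[ 0.62818893 -0.29864676]
```

```bash
python3 -m inch '[[0,[59.8,-28.2,5.3],-67],[0,[59.8,-28.2,5.3],-67],[0,[59.8,-28.2,5.3],-67],[0,[59.8,-28.2,5.3],-67],[0,[59.8,-28.2,5.3],-67],[0,[59.8,-28.2,5.3],-67],[0,[59.8,-28.2,5.3],-67],[0,[59.8,-28.2,5.3],-67],[0,[59.8,-28.2,5.3],-67],[0,[59.8,-28.2,5.3],-67],[0,[59.8,-28.2,5.3],-67],[0,[59.8,-28.2,5.3],-67],[0,[59.8,-28.2,5.3],-67],[0,[59.8,-28.2,5.3],-67],[0,[59.8,-28.2,5.3],-67],[0,[59.8,-28.2,5.3],-67],[0,[59.8,-28.2,5.3],-67]]' 25; python3 go.py .664 -.186 .056 81; python3 w.py w1
```

```text
clock: 3.05
tool_pos: [0.6621, -0.1896, 0.1998]
eef_rot: [0.761, 0.649, -0.001, 0.0]
contact_force: [-1.1, -0.2, 0.8]
opening: 1.0
t 3.05 pos [ 0.6621 -0.1896  0.1998] psi 80.9 z-axis [-0.001 -0.002 -1.   ] open 1.0 q7 -0.26 F [-1.1 -0.2  0.8]
to 0.664 -0.186 0.056 shift [0.43, 0.15, 14.38] turn -0.1
```

View pics/w1.png

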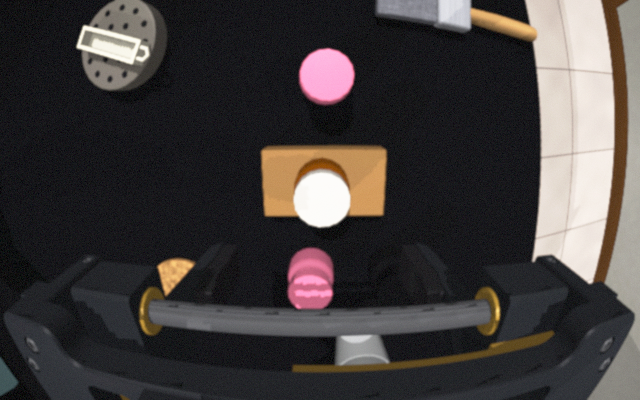

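```bash
cat > wf.py <<'E'
# usage: wf.py cam name z x0 y0 [yaw0]  : fit in a new picture of cam
import sys
from h import *
cam=sys.argv[1];a=sys.argv[2:]
prm=viewer.camera_params(cam);im=viewer.snapshot(cam)
while a:
    n,z,x0,y0,yaw=a[:5];a=a[5:]
    x0,y0,z=float(x0),float(y0),float(z)
    c=proj(cam,np.array([[x0,y0,z+.02]]),prm)[0]
    ds=viewer.outline_of(cam,n)
    ds=[d for d in ds if np.hypot(d['bbox'][0]+d['bbox'][2]/2-c[0],d['bbox'][1]+d['bbox'][3]/2-c[1])<35]
    if not ds: print(n,'not found near',c); continue
    f=fit(n,[(cam,prm,ds[0]['pixels'])],z,(x0,y0),None if yaw=='-' else [np.radians(float(yaw))])
    print(n,cam,'p',round(ds[0]['p'],2),np.round(f,4),'yawdeg',round(np.degrees(f[2]),1))
E
python3 wf.py wrist jar .03 .664 -.186 - fire_brick 0 .667 -.189 -9 desiccator_plate 0 .464 .014 - boat .03 .465 .01 -32
```

```text
jar wrist p 0.7 [ 0.6647 -0.1837  0.      0.8676] yawdeg 0.0
fire_brick wrist p 0.93 [ 0.666  -0.1878 -0.1535  0.9793] yawdeg -8.8
desiccator_plate wrist p 0.8 [0.4634 0.0135 0.     0.9703] yawdeg 0.0
boat wrist p 0.57 [ 0.4656  0.0087 -0.5598  0.9434] yawdeg -32.1
```

```bash
python3 -m inch '[[0,[0.5,0.15,5],0],[0,[0.5,0.15,10],0],[0,[0.5,0.15,13],0],[0,[0.5,0.15,14.4],0],[0,[0.5,0.15,14.4],0],[0,[0.5,0.15,14.4],0],[1,[0.5,0.15,14.4],0],[1,[0.5,0.15,14.4],0],[1,[0.5,0.15,14.4],0],[1,[0.5,0.15,14.4],0],[1,[0.5,0.15,14.4],0],[1,[0.5,0.15,14.4],0],[1,[0.5,0.15,14.4],0],[1,[0.5,0.15,14.4],0]]' 25; python3 go.py .456 -.317 .2 - 
```

```text
clock: 4.75
tool_pos: [0.666, -0.1819, 0.0561]
eef_rot: [0.76, 0.65, -0.0, 0.0]
contact_force: [-1.0, -0.1, 4.5]
opening: 0.582
t 4.75 pos [ 0.666  -0.1819  0.0561] psi 81.1 z-axis [ 0. -0. -1.] open 0.582 q7 -0.33 F [-1.  -0.1  4.5]
to 0.456 -0.317 0.2 shift [-16.59, -18.66, -14.39] turn 0
```

```bash
python3 -m inch '[[1,[0,0,-5],0],[1,[0,0,-10],0],[1,[-3,-3,-13],0],[1,[-16.6,-18.7,-13],0],[1,[-16.6,-18.7,-13],0],[1,[-16.6,-18.7,-13],0],[1,[-16.6,-18.7,-13],0],[1,[-16.6,-18.7,-13],0],[1,[-16.6,-18.7,-13],0],[1,[-16.6,-18.7,-13],0],[1,[-16.6,-18.7,-13],0],[1,[-16.6,-18.7,-13],0]]' 25; python3 go.py .456 -.317 .033 -; python3 w.py w2
```

```text
clock: 5.95
tool_pos: [0.4573, -0.3156, 0.1857]
eef_rot: [0.759, 0.651, 0.001, 0.0]
contact_force: [0.2, -0.3, -1.6]
opening: 0.58
t 5.95 pos [ 0.4573 -0.3156  0.1857] psi 81.3 z-axis [ 0.001  0.001 -1.   ] open 0.58 q7 -0.08 F [ 0.2 -0.3 -1.6]
to 0.456 -0.317 0.033 shift [-0.17, -0.12, 15.27] turn 0
```

View pics/w2.png

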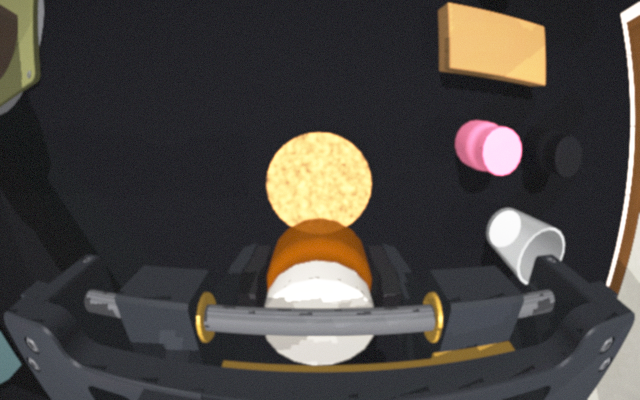

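```bash
python3 -m inch '[[1,[-0.1,-0.1,5],0],[1,[-0.1,-0.1,10],0],[1,[-0.1,-0.1,13],0],[1,[-0.1,-0.1,14.5],0],[1,[-0.1,-0.1,15],0],[1,[-0.1,-0.1,15.2],0],[1,[-0.1,-0.1,15.2],0],[1,[-0.1,-0.1,15.2],0],[0.15,[-0.1,-0.1,15.2],0],[0.15,[-0.1,-0.1,15.2],0],[0.15,[-0.1,-0.1,15.2],0],[0.15,[-0.1,-0.1,15.2],0],[0.1,[-0.1,-0.1,11],0],[0,[-0.1,-0.1,6],0],[0,[-0.1,-0.1,1],0],[0,[-0.1,-0.1,-2],0],[0,[-0.1,-0.1,-2],0]]' 25; python3 go.py .4655 .009 .20 58 .4655 .009 .0475 58; python3 w.py w3
```

```text
clock: 7.7
tool_pos: [0.4569, -0.319, 0.2101]
eef_rot: [0.76, 0.65, 0.002, 0.004]
contact_force: [0.0, 0.7, -0.1]
opening: 0.999
t 7.7 pos [ 0.4569 -0.319   0.2101] psi 81.1 z-axis [ 0.008 -0.004 -1.   ] open 0.999 q7 -0.06 F [ 0.   0.7 -0.1]
to 0.4655 0.009 0.2 shift [32.54, -4.23, 0.88] turn 23.1
to 0.4655 0.009 0.0475 shift [32.59, -4.35, 16.13] turn 23.1
```

View pics/w3.png

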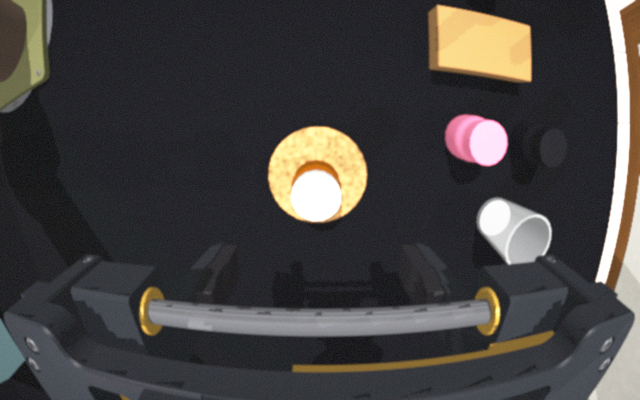

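```bash
python3 -m inch '[[0.3,[32.5,-4.2,0.9],-67],[0.3,[32.5,-4.2,0.9],-67],[0.3,[32.5,-4.2,0.9],-67],[0.3,[32.5,-4.2,0.9],-67],[0.3,[32.5,-4.2,0.9],-67],[0.3,[32.5,-4.2,0.9],-67],[0.3,[32.5,-4.2,0.9],-67],[0.3,[32.5,-4.2,0.9],-67],[0.3,[32.5,-4.2,0.9],-67],[0.3,[32.5,-4.2,0.9],-67],[0.3,[32.5,-4.2,0.9],-67],[0.3,[32.5,-4.2,0.9],-67]]' 15; python3 go.py .4655 .009 .0475 148; python3 wf.py wrist boat .03 .465 .009 -32 desiccator_plate 0 .464 .014 -; python3 w.py w4
```

```text
clock: 8.95
tool_pos: [0.4629, 0.0089, 0.1965]
eef_rot: [0.276, 0.961, -0.0, -0.0]
contact_force: [-0.3, 0.0, -0.4]
opening: 0.702
t 8.95 pos [0.4629 0.0089 0.1965] psi 148.0 z-axis [-0.001 -0.001 -1.   ] open 0.702 q7 0.13 F [-0.3  0.  -0.4]
to 0.4655 0.009 0.0475 shift [-0.22, 0.16, 14.9] turn -0.0
boat wrist p 0.77 [ 0.4656  0.0098 -0.5711  0.9122] yawdeg -32.7
desiccator_plate wrist p 0.57 [0.4636 0.0138 0.     0.9683] yawdeg 0.0
```

View pics/w4.png

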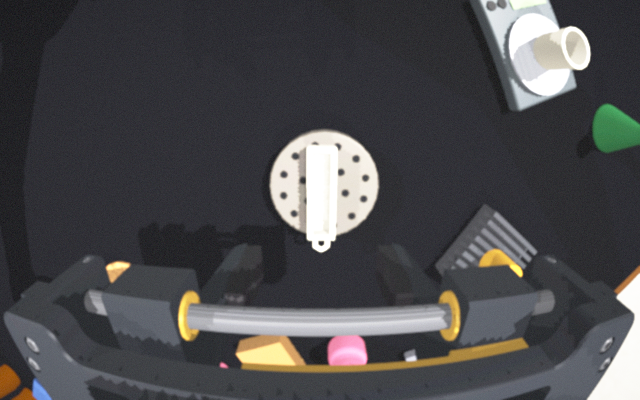

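```bash
python3 -m inch '[[0.3,[-0.2,0.1,5],0],[0.3,[-0.2,0.1,10],0],[0.3,[-0.2,0.1,13],0],[0.3,[-0.2,0.1,14.5],0],[0.3,[-0.2,0.1,14.8],0],[0.3,[-0.2,0.1,14.8],0],[1,[-0.2,0.1,14.8],0],[1,[-0.2,0.1,14.8],0],[1,[-0.2,0.1,14.8],0],[1,[-0.2,0.1,14.8],0],[1,[-0.2,0.1,14.8],0],[1,[-0.2,0.1,14.8],0],[1,[-0.2,0.1,14.8],0]]' 15; python3 go.py .666 -.188 .19 171
```

```text
clock: 10.45
tool_pos: [0.4655, 0.0094, 0.049]
eef_rot: [0.274, 0.962, -0.0, 0.0]
contact_force: [-0.5, -0.6, 6.4]
opening: 0.293
t 10.45 pos [0.4655 0.0094 0.049 ] psi 148.1 z-axis [ 0.001 -0.    -1.   ] open 0.293 q7 -0.29 F [-0.5 -0.6  6.4]
to 0.666 -0.188 0.19 shift [-27.46, -6.18, -14.08] turn 157.1
```

```bash
python3 -m inch '[[1,[0,0,-5],0],[1,[0,0,-10],0],[1,[-3,-1,-14],-5],[1,[-27.5,-6.2,-14],-23.5],[1,[-27.5,-6.2,-14],-23.5],[1,[-27.5,-6.2,-14],-23.5],[1,[-27.5,-6.2,-14],-23.5],[1,[-27.5,-6.2,-14],-23.5],[1,[-27.5,-6.2,-14],-23.5],[1,[-27.5,-6.2,-14],-23.5],[1,[-27.5,-6.2,-14],-23.5],[1,[-27.5,-6.2,-14],-23.5],[1,[-27.5,-6.2,-14],-23.5]]' 15; python3 go.py .666 -.188 .0495 171; python3 wf.py wrist fire_brick 0 .666 -.188 -9; python3 w.py w5
```

```text
clock: 11.75
tool_pos: [0.6655, -0.1869, 0.189]
eef_rot: [0.072, 0.997, -0.0, -0.0]
contact_force: [0.8, 0.8, -0.4]
opening: 0.295
t 11.75 pos [ 0.6655 -0.1869  0.189 ] psi 171.8 z-axis [-0.001  0.    -1.   ] open 0.295 q7 1.07 F [ 0.8  0.8 -0.4]
to 0.666 -0.188 0.0495 shift [-0.07, -0.1, 13.95] turn 180.8
fire_brick wrist p 0.66 [ 0.6652 -0.1875 -0.1522  0.9596] yawdeg -8.7
```

View pics/w5.png

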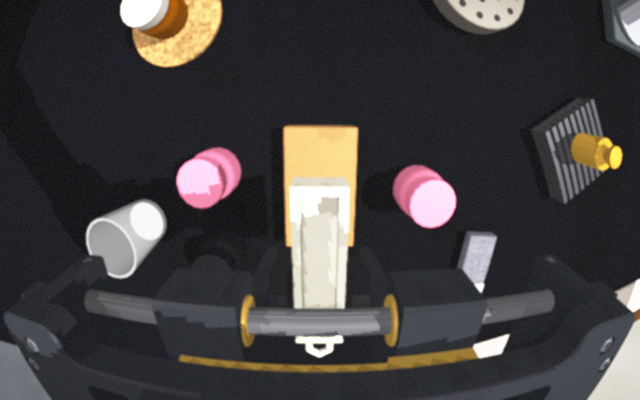

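```bash
python3 -m inch '[[1,[-0.1,-0.1,5],0],[1,[-0.1,-0.1,10],0],[1,[-0.1,-0.1,12.5],0],[1,[-0.1,-0.1,13.5],0],[1,[-0.1,-0.1,13.9],0],[1,[-0.1,-0.1,14],0],[1,[-0.1,-0.1,14],0],[1,[-0.1,-0.1,14],0],[0.5,[-0.1,-0.1,14],0],[0.5,[-0.1,-0.1,14],0],[0.5,[-0.1,-0.1,14],0],[0.5,[-0.1,-0.1,12],0],[0.5,[-0.1,-0.1,8],0],[0.3,[-0.1,-0.1,3],0],[0.2,[-0.1,-0.1,-2],0],[0.2,[-0.1,-0.1,-2],0]]' 15; python3 go.py .456 -.317 .2 81 ; python3 wf.py wrist boat .03 .666 -.188 171 fire_brick 0 .666 -.188 -9; python3 w.py w6; python3 wf.py top jar 0.006 .456 -.317 - 
```

```text
clock: 13.5
tool_pos: [0.6715, -0.1882, 0.2188]
eef_rot: [0.073, 0.997, 0.0, 0.008]
contact_force: [0.2, 0.7, -0.1]
opening: 0.747
t 13.5 pos [ 0.6715 -0.1882  0.2188] psi 171.6 z-axis [ 0.015 -0.    -1.   ] open 0.747 q7 1.09 F [ 0.2  0.7 -0.1]
to 0.456 -0.317 0.2 shift [19.46, -15.89, 1.55] turn 90.6
boat wrist p 0.67 [ 0.6684 -0.1904  2.9922  0.9398] yawdeg 171.4
fire_brick wrist p 0.78 [ 0.6654 -0.1875 -0.1481  0.9696] yawdeg -8.5
jar top p 0.91 [ 0.4546 -0.3201  0.      0.842 ] yawdeg 0.0
```

View pics/w6.png

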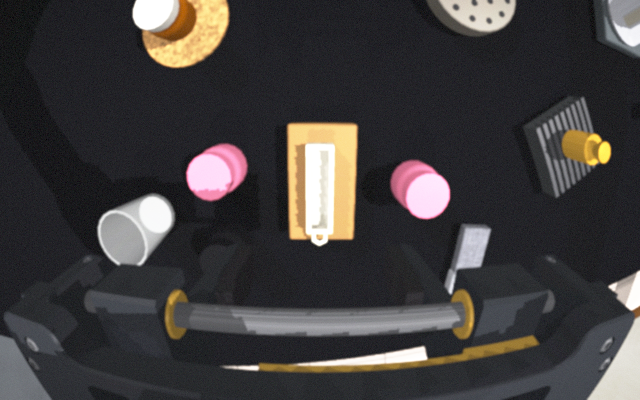

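```bash
python3 -m inch '[[0,[19.5,-15.9,1.5],90],[0,[19.5,-15.9,1.5],90],[0,[19.5,-15.9,1.5],90],[0,[19.5,-15.9,1.5],90],[0,[19.5,-15.9,1.5],90],[0,[19.5,-15.9,1.5],90],[0,[19.5,-15.9,1.5],90],[0,[19.5,-15.9,1.5],90],[0,[19.5,-15.9,1.5],90],[0,[19.5,-15.9,1.5],90],[0,[19.5,-15.9,1.5],90],[0,[19.5,-15.9,1.5],90],[0,[19.5,-15.9,1.5],90]]' 25; python3 wf.py wrist jar .006 .456 -.32 -;python3 go.py .456 -.319 .034 - 
```

```text
clock: 15.1
tool_pos: [0.4505, -0.3181, 0.193]
eef_rot: [0.756, 0.654, -0.0, -0.001]
contact_force: [0.6, 0.3, -0.4]
opening: 1.001
jar wrist p 0.6 [ 0.4546 -0.3201  0.      0.8699] yawdeg 0.0
t 15.2 pos [ 0.4507 -0.3183  0.1933] psi 81.7 z-axis [-0.001  0.001 -1.   ] open 1.003 q7 -0.07 F [0.4 0.2 0.2]
to 0.456 -0.319 0.034 shift [-0.01, 0.55, 15.93] turn 0
```

```bash
python3 -m inch '[[0,[-0.1,0.4,5],0],[0,[-0.1,0.4,10],0],[0,[-0.1,0.4,14],0],[0,[-0.1,0.4,15.7],0],[0,[-0.1,0.4,15.9],0],[0,[-0.1,0.4,15.9],0],[1,[-0.1,0.4,15.9],0],[1,[-0.1,0.4,15.9],0],[1,[-0.1,0.4,15.9],0],[1,[-0.1,0.4,15.9],0],[1,[-0.1,0.4,15.9],0],[1,[-0.1,0.4,15.9],0],[1,[-0.1,0.4,15.9],0]]' 25; python3 go.py .464 .014 .2 -
```

```text
clock: 16.5
tool_pos: [0.4549, -0.3201, 0.0351]
eef_rot: [0.757, 0.654, -0.0, 0.0]
contact_force: [-1.2, -0.1, 5.0]
opening: 0.58
t 16.5 pos [ 0.4549 -0.3201  0.0351] psi 81.6 z-axis [ 0.    -0.001 -1.   ] open 0.58 q7 -0.23 F [-1.2 -0.1  5. ]
to 0.464 0.014 0.2 shift [33.18, -3.95, -16.5] turn 0
```

```bash
python3 -m inch '[[1,[0,0,-5],0],[1,[0,0,-10],0],[1,[0,0,-15],0],[1,[33.2,-4,-15],0],[1,[33.2,-4,-15],0],[1,[33.2,-4,-15],0],[1,[33.2,-4,-15],0],[1,[33.2,-4,-15],0],[1,[33.2,-4,-15],0],[1,[33.2,-4,-15],0],[1,[33.2,-4,-15],0],[1,[33.2,-4,-15],0],[1,[33.2,-4,-15],0],[1,[33.2,-4,-15],0]]' 25; python3 wf.py wrist desiccator_plate 0 .464 .014 -;python3 go.py .464 .014 .0595 - 
```

```text
clock: 17.9
tool_pos: [0.4632, 0.0124, 0.1845]
eef_rot: [0.758, 0.653, -0.001, 0.0]
contact_force: [-0.0, -0.5, -0.6]
opening: 0.582
desiccator_plate wrist p 0.73 [0.4639 0.0146 0.     0.9246] yawdeg 0.0
t 18.0 pos [0.4633 0.0129 0.1846] psi 81.5 z-axis [-0.    -0.001 -1.   ] open 0.579 q7 -0.75 F [-0.1  0.1 -0.9]
to 0.464 0.014 0.0595 shift [0.13, 0.06, 12.51] turn 0
```

```bash
python3 -m inch '[[1,[0.1,0.1,5],0],[1,[0.1,0.1,9],0],[1,[0.1,0.1,11.5],0],[1,[0.1,0.1,12.3],0],[1,[0.1,0.1,12.6],0],[1,[0.1,0.1,12.6],0],[1,[0.1,0.1,12.6],0],[0.15,[0.1,0.1,12.6],0],[0.15,[0.1,0.1,12.6],0],[0.15,[0.1,0.1,12.6],0],[0.15,[0.1,0.1,12.6],0],[0.1,[0.1,0.1,10],0],[0,[0.1,0.1,5],0],[0,[0.1,0.1,0],0],[0,[0.1,0.1,-2],0],[0,[0.1,0.1,-2],0]]' 25; python3 wf.py wrist desiccator_plate 0 .464 .014 - jar .03 .464 .014 -;python3 go.py .459 .315 .2 135; python3 wf.py top crucible .03 .459 .315 - balance 0 .459 .309 -7.5; python3 w.py t7 top
```

```text
clock: 19.6
tool_pos: [0.4662, 0.0153, 0.2075]
eef_rot: [0.757, 0.653, 0.003, 0.002]
contact_force: [0.5, 0.0, -0.4]
opening: 1.002
desiccator_plate wrist p 0.62 [0.4637 0.0138 0.     0.9837] yawdeg 0.0
jar not found near [316.51082217 190.86970682]
t 19.75 pos [0.4639 0.0148 0.2039] psi 81.6 z-axis [-0.002 -0.001 -1.   ] open 1.0 q7 -0.76 F [-0.2  0.7 -0.1]
to 0.459 0.315 0.2 shift [29.63, -4.85, 0.37] turn -53.4
crucible top p 0.52 [0.4595 0.3139 0.     0.9435] yawdeg 0.0
balance top p 0.78 [ 0.46    0.3095 -0.1395  0.9643] yawdeg -8.0
```

View pics/t7.png

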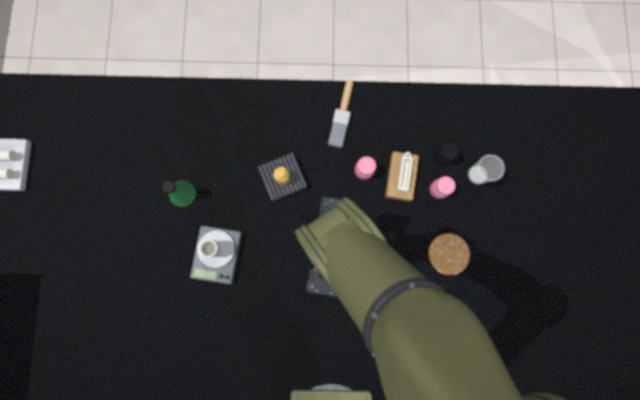

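```bash
python3 -m inch '[[0,[29.6,-4.9,0],0],[0,[29.6,-4.9,0],0],[0,[29.6,-4.9,0],0],[0,[29.6,-4.9,0],0],[0,[29.6,-4.9,0],0],[0,[29.6,-4.9,0],0],[0,[29.6,-4.9,0],0],[0,[29.6,-4.9,0],0],[0,[29.6,-4.9,0],0],[0,[29.6,-4.9,0],0],[0,[29.6,-4.9,0],0]]' 15; python3 wf.py wrist crucible .03 .459 .315 - balance 0 .46 .309 -8;python3 go.py .459 .315 .060 - ; python3 w.py w8
```

```text
clock: 21.05
tool_pos: [0.4595, 0.3135, 0.2046]
eef_rot: [0.758, 0.653, -0.0, 0.0]
contact_force: [0.1, 0.2, -0.0]
opening: 0.999
crucible wrist p 0.97 [0.4584 0.3147 0.     0.9503] yawdeg 0.0
balance wrist p 0.57 [ 0.4579  0.3099 -0.1388  0.9725] yawdeg -8.0
t 21.2 pos [0.4594 0.3144 0.2048] psi 81.6 z-axis [ 0. -0. -1.] open 1.0 q7 -1.2 F [-0.5  0.6 -0.3]
to 0.459 0.315 0.06 shift [0.06, -0.05, 14.48] turn 0
```

View pics/w8.png

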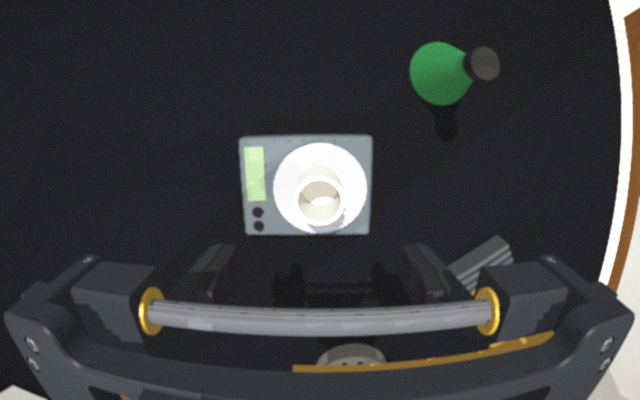

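```bash
python3 -m inch '[[0,[0,-0.1,5],0],[0,[0,-0.1,10],0],[0,[0,-0.1,13],0],[0,[0,-0.1,14.4],0],[0,[0,-0.1,14.4],0],[0,[0,-0.1,14.4],0],[1,[0,-0.1,14.4],0],[1,[0,-0.1,14.4],0],[1,[0,-0.1,14.4],0],[1,[0,-0.1,14.4],0],[1,[0,-0.1,14.4],0],[1,[0,-0.1,14.4],0],[1,[0,-0.1,14.4],0],[1,[0,-0.1,14.4],0]]' 15; python3 go.py .48 0 .23 - .456 -.317 .2 -
```

```text
clock: 22.65
tool_pos: [0.4582, 0.3153, 0.0608]
eef_rot: [0.757, 0.654, 0.0, 0.0]
contact_force: [-0.2, -0.7, 3.0]
opening: 0.494
t 22.65 pos [0.4582 0.3153 0.0608] psi 81.6 z-axis [ 0.  0. -1.] open 0.494 q7 -1.32 F [-0.2 -0.7  3. ]
to 0.48 0.0 0.23 shift [-30.88, 6.74, -16.92] turn 0
to 0.456 -0.317 0.2 shift [-62.59, 8.98, -13.92] turn 0
```

```bash
python3 -m inch '[[1,[0,0,-5],0],[1,[0,0,-10],0],[1,[0,0,-14],0],[1,[-62.6,9,-14],0],[1,[-62.6,9,-14],0],[1,[-62.6,9,-14],0],[1,[-62.6,9,-14],0],[1,[-62.6,9,-14],0],[1,[-62.6,9,-14],0],[1,[-62.6,9,-14],0],[1,[-62.6,9,-14],0],[1,[-62.6,9,-14],0],[1,[-62.6,9,-14],0],[1,[-62.6,9,-14],0],[1,[-62.6,9,-14],0],[1,[-62.6,9,-14],0],[1,[-62.6,9,-14],0],[1,[-62.6,9,-14],0],[1,[-62.6,9,-14],0],[1,[-62.6,9,-14],0]]' 15; python3 go.py .456 -.317 .0375 - ; python3 w.py w9; python3 wf.py top jar .03 .464 .014 - desiccator_plate 0 .464 .014 -
```

```text
clock: 24.65
tool_pos: [0.4565, -0.3153, 0.2008]
eef_rot: [0.756, 0.655, 0.0, -0.0]
contact_force: [-0.7, 0.5, -0.8]
opening: 0.497
t 24.65 pos [ 0.4565 -0.3153  0.2008] psi 81.8 z-axis [-0.     0.001 -1.   ] open 0.497 q7 -0.11 F [-0.7  0.5 -0.8]
to 0.456 -0.317 0.0375 shift [-0.19, -0.03, 16.33] turn 0
jar top p 0.85 [0.4645 0.0129 0.     0.9469] yawdeg 0.0
desiccator_plate top p 0.78 [0.4643 0.0125 0.     0.9697] yawdeg 0.0
```

View pics/w9.png

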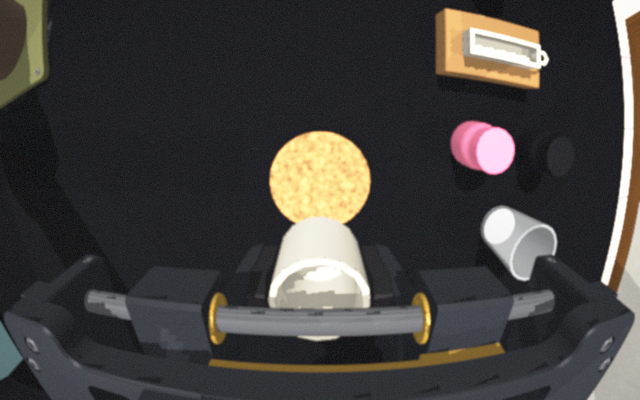

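```bash
python3 -m inch '[[1,[-0.1,0,5],0],[1,[-0.1,0,10],0],[1,[-0.1,0,14],0],[1,[-0.1,0,15.8],0],[1,[-0.1,0,16.2],0],[1,[-0.1,0,16.4],0],[1,[-0.1,0,16.4],0],[1,[-0.1,0,16.4],0],[0.2,[-0.1,0,16.4],0],[0.2,[-0.1,0,16.4],0],[0.2,[-0.1,0,16.4],0],[0.2,[-0.1,0,16.4],0],[0.1,[-0.1,0,13],0],[0,[-0.1,0,8],0],[0,[-0.1,0,3],0],[0,[-0.1,0,-2],0],[0,[-0.1,0,-3],0],[0,[-0.1,0,-3],0]]' 15; python3 go.py .6533 .1395 .22 113 ; python3 wf.py wrist crucible .006 .456 -.317 -
```

```text
clock: 26.65
tool_pos: [0.4568, -0.3187, 0.2326]
eef_rot: [0.757, 0.654, 0.001, 0.002]
contact_force: [0.4, 0.1, -0.8]
opening: 1.002
t 26.65 pos [ 0.4568 -0.3187  0.2326] psi 81.6 z-axis [ 0.004 -0.002 -1.   ] open 1.002 q7 -0.08 F [ 0.4  0.1 -0.8]
to 0.6533 0.1395 0.22 shift [48.2, 12.75, 1.21] turn -31.4
crucible wrist p 0.97 [ 0.4564 -0.3195  0.      0.9378] yawdeg 0.0
```

```bash
python3 -m inch '[[0,[48.2,12.7,1.2],0],[0,[48.2,12.7,1.2],0],[0,[48.2,12.7,1.2],0],[0,[48.2,12.7,1.2],0],[0,[48.2,12.7,1.2],0],[0,[48.2,12.7,1.2],0],[0,[48.2,12.7,1.2],0],[0,[48.2,12.7,1.2],0],[0,[48.2,12.7,1.2],0],[0,[48.2,12.7,1.2],0],[0,[48.2,12.7,1.2],0],[0,[48.2,12.7,1.2],0],[0,[48.2,12.7,1.2],0],[0,[48.2,12.7,1.2],0],[0,[48.2,12.7,1.2],0]]' 40; python3 wf.py wrist weight .03 .653 .139 - cooling_block 0 .657 .141 23;python3 go.py .653 .139 .054 - ; python3 w.py w10
```

```text
clock: 28.25
tool_pos: [0.6516, 0.1383, 0.2185]
eef_rot: [0.757, 0.653, -0.001, 0.0]
contact_force: [-0.3, 0.4, 0.8]
opening: 0.998
weight wrist p 0.84 [0.6535 0.1399 0.     0.9446] yawdeg 0.0
cooling_block wrist p 0.74 [0.6582 0.1415 0.4188 0.9755] yawdeg 24.0
t 28.4 pos [0.6517 0.1394 0.2189] psi 81.6 z-axis [ 0. -0. -1.] open 1.002 q7 -0.78 F [-0.9 -0.2  0.2]
to 0.653 0.139 0.054 shift [-0.02, 0.13, 16.49] turn 0
```

View pics/w10.png

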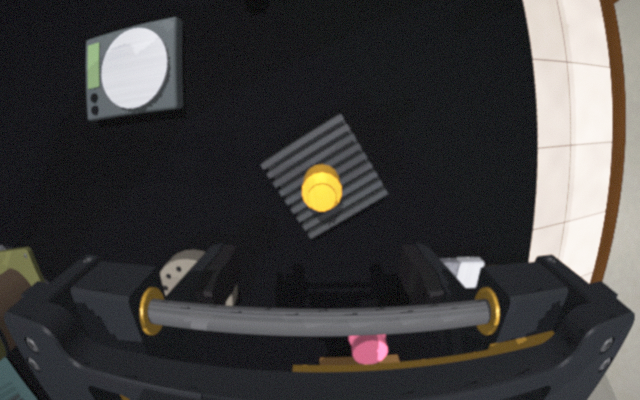

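```bash
python3 -m inch '[[0,[0,0.2,5],0],[0,[0,0.2,10],0],[0,[0,0.2,14],0],[0,[0,0.2,16],0],[0,[0,0.2,16.4],0],[0,[0,0.2,16.4],0],[1,[0,0.2,16.4],0],[1,[0,0.2,16.4],0],[1,[0,0.2,16.4],0],[1,[0,0.2,16.4],0],[1,[0,0.2,16.4],0],[1,[0,0.2,16.4],0],[1,[0,0.2,16.4],0],[1,[0,0.2,16.4],0],[1,[0,0.2,16.4],0]]' 40; python3 go.py .459 .3095 .19 -
```

```text
clock: 29.95
tool_pos: [0.6539, 0.14, 0.0548]
eef_rot: [0.757, 0.654, 0.0, 0.0]
contact_force: [-0.1, -0.4, 0.7]
opening: 0.417
t 29.95 pos [0.6539 0.14   0.0548] psi 81.6 z-axis [ 0. -0. -1.] open 0.417 q7 -0.87 F [-0.1 -0.4  0.7]
to 0.459 0.3095 0.19 shift [13.94, -21.74, -13.53] turn 0
```

```bash
python3 -m inch '[[1,[0,0,-4],0],[1,[0,0,-9],0],[1,[0,0,-13],0],[1,[13.9,-21.7,-13],0],[1,[13.9,-21.7,-13],0],[1,[13.9,-21.7,-13],0],[1,[13.9,-21.7,-13],0],[1,[13.9,-21.7,-13],0],[1,[13.9,-21.7,-13],0],[1,[13.9,-21.7,-13],0],[1,[13.9,-21.7,-13],0],[1,[13.9,-21.7,-13],0],[1,[13.9,-21.7,-13],0]]' 40; python3 wf.py wrist balance 0 .459 .3095 -8;python3 go.py .459 .3095 .055 - ; python3 w.py w11
```

```text
clock: 31.25
tool_pos: [0.4605, 0.3075, 0.1844]
eef_rot: [0.758, 0.652, -0.0, 0.0]
contact_force: [-0.5, 0.3, -4.1]
opening: 0.417
balance wrist p 0.57 [ 0.4588  0.3102 -0.1379  0.9827] yawdeg -7.9
t 31.35 pos [0.46   0.3081 0.1845] psi 81.5 z-axis [ 0. -0. -1.] open 0.417 q7 -1.26 F [ 0.2 -0.1 -3.4]
to 0.459 0.3095 0.055 shift [0.13, -0.12, 12.95] turn 0
```

View pics/w11.png

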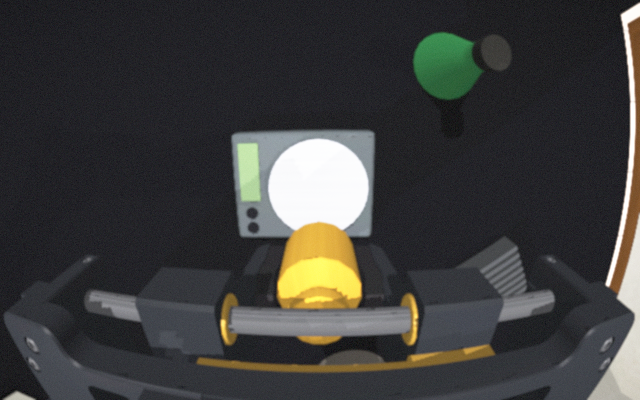

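```bash
python3 -m inch '[[1,[0.1,-0.1,5],0],[1,[0.1,-0.1,9],0],[1,[0.1,-0.1,11.5],0],[1,[0.1,-0.1,12.5],0],[1,[0.1,-0.1,12.8],0],[1,[0.1,-0.1,13],0],[1,[0.1,-0.1,13],0],[1,[0.1,-0.1,13],0],[0.3,[0.1,-0.1,13],0],[0.3,[0.1,-0.1,13],0],[0.3,[0.1,-0.1,13],0],[0.3,[0.1,-0.1,13],0],[0.2,[0.1,-0.1,10],0],[0.1,[0.1,-0.1,5],0],[0,[0.1,-0.1,0],0],[0,[0.1,-0.1,-3],0],[0,[0.1,-0.1,-3],0]]' 40; python3 wf.py wrist weight .03 .459 .3095 - balance 0 .459 .3095 -8;python3 go.py .4564 -.3195 .21 -
```

```text
clock: 33.1
tool_pos: [0.4603, 0.3121, 0.2192]
eef_rot: [0.757, 0.654, 0.005, 0.0]
contact_force: [-0.2, 0.3, -1.0]
opening: 0.999
weight wrist p 0.72 [0.4585 0.3104 0.     0.9558] yawdeg 0.0
balance wrist p 0.77 [ 0.4583  0.3101 -0.1303  0.9845] yawdeg -7.5
t 33.25 pos [0.458  0.3095 0.2139] psi 81.6 z-axis [-0.001 -0.001 -1.   ] open 0.997 q7 -1.24 F [-0.1  0.1  0.2]
to 0.4564 -0.3195 0.21 shift [-62.25, 9.0, 0.48] turn 0
```

```bash
python3 -m inch '[[0,[-62.3,9,0.4],0],[0,[-62.3,9,0.4],0],[0,[-62.3,9,0.4],0],[0,[-62.3,9,0.4],0],[0,[-62.3,9,0.4],0],[0,[-62.3,9,0.4],0],[0,[-62.3,9,0.4],0],[0,[-62.3,9,0.4],0],[0,[-62.3,9,0.4],0],[0,[-62.3,9,0.4],0],[0,[-62.3,9,0.4],0],[0,[-62.3,9,0.4],0],[0,[-62.3,9,0.4],0],[0,[-62.3,9,0.4],0],[0,[-62.3,9,0.4],0],[0,[-62.3,9,0.4],0],[0,[-62.3,9,0.4],0],[0,[-62.3,9,0.4],0]]' 15; python3 wf.py wrist crucible .006 .456 -.3195 -;python3 go.py .4564 -.3195 .037 -
```

```text
clock: 35.05
tool_pos: [0.4572, -0.3179, 0.2108]
eef_rot: [0.756, 0.655, 0.0, -0.0]
contact_force: [-0.6, -0.1, -0.5]
opening: 0.999
crucible wrist p 0.86 [ 0.4559 -0.3196  0.      0.9572] yawdeg 0.0
t 35.15 pos [ 0.4571 -0.3185  0.2109] psi 81.7 z-axis [ 0. -0. -1.] open 0.998 q7 -0.12 F [-0.1  0.2  0.3]
to 0.4564 -0.3195 0.037 shift [-0.1, -0.05, 17.39] turn 0
```

```bash
python3 -m inch '[[0,[-0.1,-0.1,5],0],[0,[-0.1,-0.1,10],0],[0,[-0.1,-0.1,15],0],[0,[-0.1,-0.1,17],0],[0,[-0.1,-0.1,17.4],0],[0,[-0.1,-0.1,17.4],0],[1,[-0.1,-0.1,17.4],0],[1,[-0.1,-0.1,17.4],0],[1,[-0.1,-0.1,17.4],0],[1,[-0.1,-0.1,17.4],0],[1,[-0.1,-0.1,17.4],0],[1,[-0.1,-0.1,17.4],0],[1,[-0.1,-0.1,17.4],0],[1,[-0.1,-0.1,17.4],0]]' 15; python3 go.py .6575 .141 .2 -
```

```text
clock: 36.55
tool_pos: [0.4558, -0.3202, 0.037]
eef_rot: [0.757, 0.654, 0.0, 0.0]
contact_force: [0.1, -0.2, 3.8]
opening: 0.495
t 36.55 pos [ 0.4558 -0.3202  0.037 ] psi 81.6 z-axis [ 0. -0. -1.] open 0.495 q7 -0.32 F [ 0.1 -0.2  3.8]
to 0.6575 0.141 0.2 shift [48.56, 13.25, -16.31] turn 0
```

```bash
python3 -m inch '[[1,[0,0,-5],0],[1,[0,0,-10],0],[1,[0,0,-15],0],[1,[48.6,13.2,-16.3],0],[1,[48.6,13.2,-16.3],0],[1,[48.6,13.2,-16.3],0],[1,[48.6,13.2,-16.3],0],[1,[48.6,13.2,-16.3],0],[1,[48.6,13.2,-16.3],0],[1,[48.6,13.2,-16.3],0],[1,[48.6,13.2,-16.3],0],[1,[48.6,13.2,-16.3],0],[1,[48.6,13.2,-16.3],0],[1,[48.6,13.2,-16.3],0],[1,[48.6,13.2,-16.3],0],[1,[48.6,13.2,-16.3],0],[1,[48.6,13.2,-16.3],0],[1,[48.6,13.2,-16.3],0]]' 15; python3 wf.py wrist cooling_block 0 .6575 .141 23.5;python3 go.py .6575 .141 .0615 -; python3 w.py w12
```

```text
clock: 38.35
tool_pos: [0.6569, 0.1393, 0.1996]
eef_rot: [0.758, 0.653, -0.001, 0.0]
contact_force: [-0.4, 0.2, -1.8]
opening: 0.494
cooling_block wrist p 0.56 [0.6583 0.1421 0.415  0.9118] yawdeg 23.8
t 38.45 pos [0.6569 0.1402 0.1998] psi 81.6 z-axis [-0.    -0.001 -1.   ] open 0.5 q7 -0.79 F [-0.2  0.1 -0.7]
to 0.6575 0.141 0.0615 shift [0.1, 0.04, 13.83] turn 0
```

View pics/w12.png

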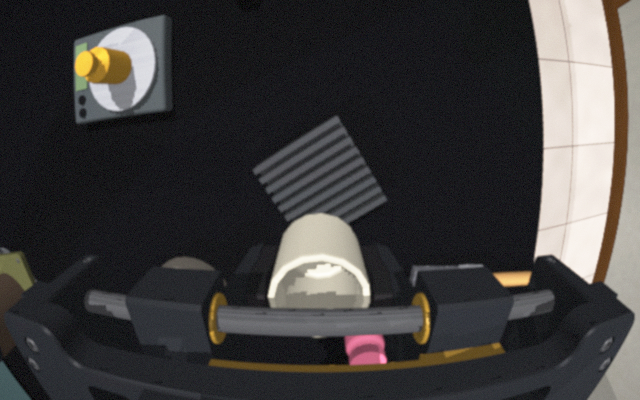

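```bash
python3 -m inch '[[1,[0.1,0,5],0],[1,[0.1,0,10],0],[1,[0.1,0,12.5],0],[1,[0.1,0,13.4],0],[1,[0.1,0,13.7],0],[1,[0.1,0,13.9],0],[1,[0.1,0,13.9],0],[1,[0.1,0,13.9],0],[0.2,[0.1,0,13.9],0],[0.2,[0.1,0,13.9],0],[0.2,[0.1,0,13.9],0],[0.2,[0.1,0,13.9],0],[0.1,[0.1,0,11],0],[0,[0.1,0,6],0],[0,[0.1,0,1],0],[0,[0.1,0,-3],0],[0,[0.1,0,-3],0]]' 15; python3 wf.py wrist crucible .03 .6575 .141 - cooling_block 0 .6575 .141 23.5;python3 go.py .5 -.45 .3 -
```

```text
clock: 40.2
tool_pos: [0.6604, 0.1444, 0.2367]
eef_rot: [0.757, 0.653, 0.006, 0.002]
contact_force: [0.2, 0.2, -0.8]
opening: 0.996
crucible wrist p 0.65 [0.6576 0.1433 0.     0.9641] yawdeg 0.0
cooling_block wrist p 0.93 [0.658  0.1415 0.4107 0.9596] yawdeg 23.5
t 40.35 pos [0.6566 0.1421 0.2291] psi 81.6 z-axis [-0.001 -0.001 -1.   ] open 1.0 q7 -0.78 F [-0.  -0.3 -1.2]
to 0.5 -0.45 0.3 shift [-60.86, -6.89, -7.02] turn 0
```

Move clear of the views for a final check.

```bash
python3 -m inch '[[0,[0,0,-5],0],[0,[-61,-7,-8],0],[0,[-61,-7,-8],0],[0,[-61,-7,-8],0],[0,[-61,-7,-8],0],[0,[-61,-7,-8],0],[0,[-61,-7,-8],0],[0,[-61,-7,-8],0],[0,[-61,-7,-8],0],[0,[-61,-7,-8],0],[0,[-61,-7,-8],0],[0,[-61,-7,-8],0],[0,[-61,-7,-8],0],[0,[-61,-7,-8],0],[0,[-61,-7,-8],0],[0,[-61,-7,-8],0],[0,[-61,-7,-8],0]]'; for c in top scene; do python3 wf.py $c weight .03 .459 .31 - balance 0 .459 .31 -8 boat .03 .667 -.189 -9 fire_brick 0 .666 -.188 -9 crucible .03 .657 .142 - cooling_block 0 .658 .141 23.5 jar .03 .464 .013 - desiccator_plate 0 .464 .014 - flask 0 .609 .417 -; done; python3 w.py t13 top; python3 w.py s13 scene; python3 go.py
```

```text
clock: 42.05
tool_pos: [0.5005, -0.4477, 0.3093]
eef_rot: [0.755, 0.655, 0.001, -0.001]
contact_force: [1.0, 1.1, 0.5]
opening: 1.0
weight top p 0.47 [0.4584 0.3104 0.     0.9328] yawdeg 0.0
balance top p 0.91 [ 0.459   0.3092 -0.1371  0.9718] yawdeg -7.9
boat top p 0.85 [ 0.669  -0.1918 -0.1621  0.8624] yawdeg -9.3
fire_brick top p 0.82 [ 0.6665 -0.1885 -0.1677  0.9611] yawdeg -9.6
crucible top p 0.77 [0.6589 0.1442 0.     0.9092] yawdeg 0.0
cooling_block top p 0.61 [0.6574 0.1405 0.4143 0.9641] yawdeg 23.7
jar top p 0.66 [0.4638 0.0136 0.     0.8776] yawdeg 0.0
desiccator_plate top p 0.79 [0.4643 0.0122 0.     0.9487] yawdeg 0.0
flask top p 0.67 [0.6091 0.4149 0.     0.9234] yawdeg 0.0
weight scene p 0.67 [0.4575 0.3125 0.     0.8436] yawdeg 0.0
balance scene p 0.63 [ 0.4577  0.3104 -0.1565  0.9168] yawdeg -9.0
boat scene p 0.89 [ 0.6666 -0.1886 -0.1486  0.9096] yawdeg -8.5
fire_brick scene p 0.77 [ 0.667  -0.1873 -0.157   0.9544] yawdeg -9.0
crucible scene p 0.69 [0.6556 0.1445 0.     0.8108] yawdeg 0.0
cooling_block scene p 0.82 [0.6566 0.1416 0.4295 0.9404] yawdeg 24.6
jar scene p 0.73 [0.463  0.0135 0.     0.8464] yawdeg 0.0
desiccator_plate scene p 0.97 [0.4634 0.0151 0.     0.9233] yawdeg 0.0
flask scene p 0.6 [0.6072 0.4186 0.     0.7077] yawdeg 0.0
t 43.15 pos [ 0.4992 -0.4508  0.3097] psi 81.6 z-axis [ 0. -0. -1.] open 1.001 q7 0.19 F [-0.1 -0.8 -0.6]
```

View pics/t13.png

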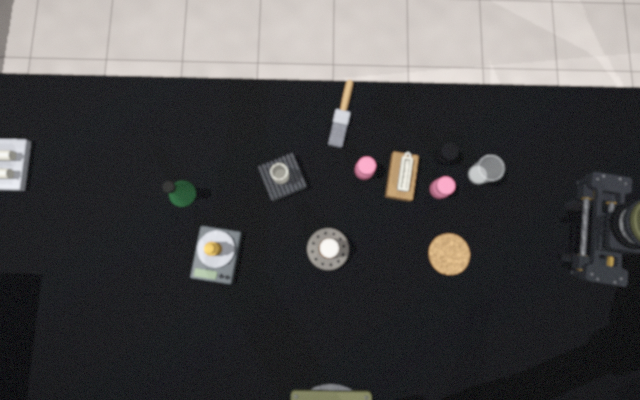

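View pics/s13.png

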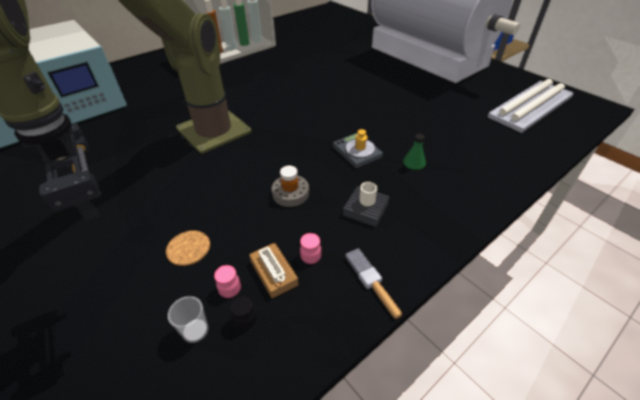

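All four things stand upright on the right stands (top view: weight at 212,248, crucible at 280,173, jar at 329,248, boat at 405,172). The flask has not moved and the arm is clear of everything.

```bash
python3 -c "
from plant import r
print(r.finish_job())"
```

```text
the job is handed in; nothing more can be done
None
```

I handed the job in at about 43 s, with all four things on their proper stands. I did it as two swaps, parking the jar and then the crucible on the cork mat.

My last checks fitted positions in the top and scene views:

| Thing | Stand | Distance from middle |
|---|---|---|
| Weight | balance pan | about 1–2 mm |
| Boat | fire brick | about 1–4 mm, within 1° of the brick's length |
| Crucible | cooling block | about 3–4 mm |
| Jar | desiccator plate | about 2 mm |

- **State at the end:** in the pictures everything stood upright and let go. The open gripper was clear of everything.
- **Bystanders:** the flask measured within about 3 mm of its starting position, which is about what the fit can resolve. I didn't measure the pink and black look-alikes, but in the pictures they are where they started.
- **Disagreements:** the two cameras differed by up to about 4 mm, the most on the boat and crucible. The network missed the jar in one wrist picture just after placing it, but later top and scene views confirmed it was in place. No check failed.

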